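# Wedge the rocking preheating plate

## Robot

A 6-joint arm with a two-finger parallel gripper is mounted at the origin on the work surface. World frame = base frame: x ahead of the robot, y to its left, z up, the work surface at z = 0. Lengths are in m, angles in rad, forces in N, time in s.
With the tool pointing down it reaches from about 0.35 to 0.975 m from the base axis. Payload 4.9 kg.
Tool frame: the origin (TCP) lies at the very end of the fingers, on their centre line; the grasp point (between the pads) lies 19 mm behind it; x points along the fingers, y is the direction in which the jaws open and shut, and the axes are right-handed (so a half turn about x gives the same grasp; the last joint's range is limited). The gripper opens to 85 mm and grips with 20 to 120 N. Pads are 22 mm wide; open, the fingers measure 114 mm over their backs; the gripper's body (76 mm by 85 mm) begins 54 mm behind the grasp point. The pads swing forward as they close: fully open they stand 13 mm farther back than shut.
Start: joints at [1.026, 0.053, 1.613, -0, 1.476, -0.119], TCP at [0.258, 0.569, 0.231] pointing down, gripper open.
Joint ranges: [-3.01, 3.01], [-1.01, 2.22], [0.06, 2.58], [-1.02, 4.17], [0.09, 2.62], [-3.14, 3.14]. Speed limits (rad/s): [2.57, 2.57, 3.14, 3.14, 3.14, 3.14].

## Interface

Orientations are given as a unit quaternion [w, x, y, z].
In Python, from plant import monitor, eyes, manip gives the robot as it stands.
- The arm moves only by the tool step_arm, never from a script. Its argument "increments" is a list of rows, each an object of numbers: "tx", "ty", "tz": the shift along the tool's x, y, z in mm; "turn": the turn about the tool's x in degrees. In form: [{"tx": .., "ty": .., "tz": .., "turn": ..}, ...]. A call has 1 to 20 rows; each row shifts and turns the pose as measured when the row begins, along the tool's axes as they then stand; what a row does not reach is not made up. A row lasts 1/10 s, in which the tool goes at most 50 mm and 8.59 degrees, less where a joint would pass 70% of its speed; a pose out of reach is approached as far as the arm can. A call is refused whole if a number of a shift passes 50 or a number of a turn 8.59, either way. A call with a gripper value outside its range is refused whole. "grip" is the finger opening in mm, from 0 to 85.4, set as the call begins (left out, the last holds). The fingers move at their own pace and stop on an object; the grip force is fixed at half the most. Time passes only in rows, so rows that do not move let the fingers close. It gives the time, the measured TCP pose, the force and the opening at its end, in the units of the state.
- monitor.state(): the state, without advancing time (a new reading comes with each control period).
- eyes.grab_frame(name): name is "scene" or "top" or "wrist"; returns the picture (384x512x3 uint8, blue, green, red); there is no depth.
- eyes.get_calibration(name): a dict with "fx", "fy", "cx", "cy" (pixels), "extrinsics" (4x4, takes a point from world to camera coordinates). Camera axes: x right, y up, looking along -z (the intrinsics and any distortion apply to the point x, -y, -z); pixel columns grow to the right and rows downward; lengths in m; the calibration is good to about 2 mm. A picture is of the moment at which its call begins: read the wrist's pose just before it. get_calibration takes no time and is no camera call; for the wrist camera it gives the pose at the moment of the call.
- manip.job_done(): hands the job in, once; it reports no verdict.
The state is a dict: "time": time; "joint_pos": joint angles; "joint_vel": joint speeds; "joint_efforts": joint torques, N m; "tool_pos": TCP position; "tool_rot": TCP orientation; "contact_force": force on the tool from outside, world axes, zero at the start; "ft_torque": the same for the moment, N m; "gripper_width": opening from 0.0 (shut) to 1.0 (fully open).
Only numpy, scipy, OpenCV 4.12 (cv2) and the standard library are available. Lean on these libraries where they do the work, as an engineer would, in place of code of your own. Each camera call takes 0.05 s, during which the arm holds its last target. There are 200 camera calls.

## Task

The preheating plate on the blue mat rocks, because the rubber foot at its near-left corner, as seen from the robot, is worn short. Push the orange wedge along the mat, thin end first, under that foot until the plate stands firm and level, without picking anything up, shoving the plate out of its place or disturbing the other things. The program ends while holding a test press: finish with the fingertips pressing down firmly (about 10 N) on top of the near-left corner, with the plate not giving way.

Things in the scene. Friction and masses are not known exactly. Their poses are not given: they have to be found in the camera images.
- hotplate: grey electronics preheating plate, loose, about 2.2 kg. Origin: mat level, under the middle of its front edge; front faces -x (the robot), +y left. Case x 0 to 200, y -120 to 120, underside 16 and flat top 74 mm up; aluminium slab on the rear part to 86 mm (from x 54 on); knob (24 wide, 14 high) on the front strip at x 24, y -88. Feet 24 mm round, centres x 15 and 185, y +-105
- foot_spot (a point): point fixed to the plate, at mat level right under the centre of the worn near-left foot (plate x 15, y +105 mm). That foot ends 4 to 8 mm above the mat, exactly how much is not known; the other three reach it. Untouched, the plate stands level on those three; about 2 to 3 N on the near-left corner rocks it down until the worn foot meets the mat
- worn_corner (a point): the place to press: point on the flat bare top of the case at the near-left corner, 74 mm above the mat, 20 mm behind the front edge, 22 mm in from the left edge, nearly above the worn foot. Free flat area around it: about 50 mm (x) by 75 mm (y)
- wedge: orange plastic wedge, 60 g, flat on the mat: 100 mm long (x), 45 wide (y), upright sides; 14.5 mm high at the thick end (x -50) falling evenly to 1.5 at the thin end (x +50). Origin: centre of underside. Starts on the robot's side, thin end towards the worn foot, 20 to 60 mm short of it, up to 25 mm aside, 0.2 rad askew. Slides under the case; friction 0.6: slides with under 1 N, stays where left
- solder_reel: bystander: green reel of solder standing on its flange, 60 mm across, 40 mm high, origin at the centre of its underside
- flux_bottle: bystander: white bottle with a red cap, 38 mm across, 70 mm high, origin at the centre of its underside
- screwdriver: bystander: screwdriver with a yellow handle lying on the mat, about 160 mm long, along its own x
Things that resemble listed ones, but are neither listed nor needed, are in the scene too. Of the things like the wedge, leave any that is pink or purple; of the rest the larger one is meant.

How it is judged:
By the outcome, as a careful person would: the job done as asked, in the order asked, and still so for the second after the job is handed in, while the arm keeps its last pose, push and grip.
It also fails if it takes over 72 s, if anything falls off the work surface, if the arm or the gripper's body presses on something with over 40 N, if the wrist force passes 120 N, or if a joint passes its speed limit or range.

## Working session

There is one attempt and no reset: what is moved stays moved. The work goes in short steps, Python scripts to look and compute and a tool call to move; the robot and the scene stay as the last step left them, time stands still between calls to the robot, and variables do not carry over. Pictures are saved under pics/ and viewed, on a budget of 10 in all, crops included, one or two more only if the job needs it, and the job is handed in when it is done.

Besides the shell and the picture viewer there is one more tool, called after "Request:" as name(argument=value, ...) on one line, values as JSON. step_arm: Moves the arm, as the interface text tells. Its arguments: {"type":"object","properties":{"increments":{"type":"array"},"grip":{"type":"number"}},"required":["increments"]}

```bash
ls; mkdir -p pics; python3 - <<'E'
from plant import monitor, eyes, manip
import cv2, numpy as np
s=monitor.state(); print({k:np.round(v,3).tolist() for k,v in s.items()})
for n in("scene","top"):
    im=eyes.grab_frame(n); cv2.imwrite(f"pics/{n}0.png",im)
    c=eyes.get_calibration(n); print(n,{k:np.round(v,4).tolist() if not isinstance(v,str) else v for k,v in c.items()})
a=cv2.imread("pics/scene0.png");b=cv2.imread("pics/top0.png")
E
```

```text
pics
{'time': 0.0, 'joint_pos': [1.026, 0.053, 1.614, 0.0, 1.476, -0.119], 'joint_vel': [-0.0, 0.0, 0.001, -0.002, 0.001, 0.0], 'joint_efforts': [0.001, -39.367, -37.018, -0.0, 0.007, -0.0], 'tool_pos': [0.258, 0.569, 0.23], 'tool_rot': [0.691, 0.149, 0.691, -0.15], 'contact_force': [-1.08, -0.367, 0.647], 'ft_torque': [-0.066, -0.001, 0.005], 'gripper_width': 0.999}
scene {'fx': 453.9329, 'fy': 453.9329, 'cx': 253.7066, 'cy': 189.7458, 'extrinsics': [[-0.7731, 0.634, 0.019, 0.3735], [-0.4175, -0.5312, 0.7372, 0.1321], [0.4775, 0.562, 0.6754, -1.4391], [0.0, 0.0, 0.0, 1.0]]}
top {'fx': 401.3375, 'fy': 401.3375, 'cx': 261.8403, 'cy': 193.3539, 'extrinsics': [[-0.0268, -0.9995, 0.0144, 0.0053], [0.9987, -0.0261, 0.0429, -0.4877], [-0.0425, 0.0156, 0.999, -0.9783], [0.0, 0.0, 0.0, 1.0]]}
```

View pics/top0.png

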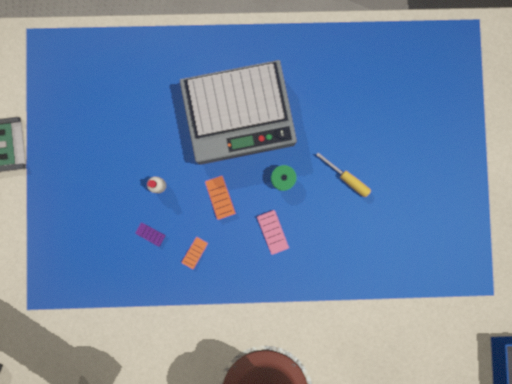

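View pics/scene0.png

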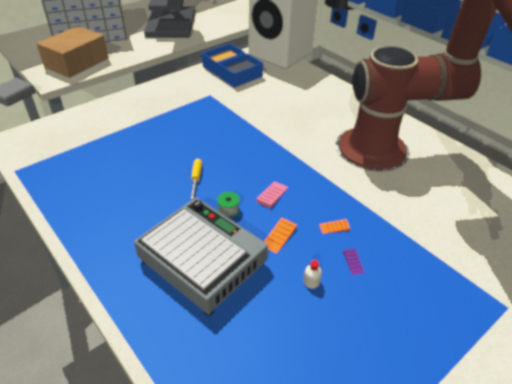

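The top view shows the large orange wedge at about (220,198), with its thin end up towards the plate's near-left corner (195,160). The pink and small orange decoys are below it, the reel is at (284,178) and the bottle at (156,185). The scene view agrees. Next I'll measure.

```bash
cat > h.py <<'E'
import cv2, numpy as np
from plant import monitor, eyes, manip
def ray(c,uv):
    E=np.array(c["extrinsics"]);R,t=E[:3,:3],E[:3,3]
    d=np.array([(uv[0]-c["cx"])/c["fx"],-(uv[1]-c["cy"])/c["fy"],-1.])
    return -R.T@t, R.T@d
def onz(c,uv,z):
    o,d=ray(c,uv); return o+d*(z-o[2])/d[2]
def pix(c,p):
    E=np.array(c["extrinsics"]);q=E[:3,:3]@p+E[:3,3]
    return np.array([c["cx"]+c["fx"]*q[0]/-q[2],c["cy"]-c["fy"]*q[1]/-q[2]])
def blobs(im,lo,hi,amin=60):
    m=cv2.inRange(cv2.cvtColor(im,cv2.COLOR_BGR2HSV),lo,hi)
    m=cv2.morphologyEx(m,cv2.MORPH_CLOSE,np.ones((5,5)))
    cs,_=cv2.findContours(m,cv2.RETR_EXTERNAL,cv2.CHAIN_APPROX_NONE)
    return sorted([k for k in cs if cv2.contourArea(k)>amin],key=cv2.contourArea,reverse=True)
E
python3 - <<'E'
from h import *
im=cv2.imread("pics/top0.png");c=eyes.get_calibration("top")
print("cam",ray(c,(0,0))[0].round(3), eyes.get_calibration("top").keys())
for k in blobs(im,(5,120,100),(18,255,255))[:3]:
    b=cv2.boxPoints(cv2.minAreaRect(k)); print("orange",cv2.contourArea(k)); 
    for p in b: print(p.round(1),(onz(c,p,0.001)*1e3).round(1),(onz(c,p,0.0145)*1e3).round(1))
# plate: non-blue inside window
hsv=cv2.cvtColor(im,cv2.COLOR_BGR2HSV)
m=cv2.inRange(hsv[:,:,1],0,110); w=np.zeros_like(m); w[45:170,165:310]=255; m&=w
cs,_=cv2.findContours(m,cv2.RETR_EXTERNAL,cv2.CHAIN_APPROX_NONE);k=max(cs,key=cv2.contourArea)
b=cv2.boxPoints(cv2.minAreaRect(k))
for p in b: print("plate",p.round(1),(onz(c,p,0.074)*1e3).round(1),(onz(c,p,0.0)*1e3).round(1))
for n,lo,hi in(("green",(45,120,60),(80,255,200)),("red",(0,160,100),(4,255,255)),("yellow",(20,120,100),(33,255,255))):
    for k in blobs(im,lo,hi,20)[:2]:
        (u,v),_,_=cv2.minAreaRect(k);print(n,u,v,(onz(c,(u,v),0.04)*1e3).round())
cr=cv2.resize(im[125:260,130:300],None,fx=4,fy=4,interpolation=cv2.INTER_CUBIC);cv2.imwrite("pics/crop0.png",cr)
E
```

```text
cam [0.446 0.008 0.998] dict_keys(['fx', 'fy', 'cx', 'cy', 'extrinsics'])
orange 606.5
[205.2 181.6] [521.  132.2   1. ] [520.  130.5  14.5]
[221.7 176.1] [533.7  90.9   1. ] [532.5  89.8  14.5]
[233.9 212.7] [441.9  62.8   1. ] [442.   62.   14.5]
[217.4 218.2] [429.4 103.9   1. ] [429.6 102.6  14.5]
orange 346.5
[250.2 361.5] [78.  31.7  1. ] [83.  31.3 14.5]
[259.5 343.4] [120.8   7.8   1. ] [125.2   7.8  14.5]
[311.6 370.2] [  52.3 -117.8    1. ] [  57.6 -116.1   14.5]
[302.3 388.3] [  9.7 -93.7   1. ] [ 15.6 -92.3  14.5]
orange 296.5
[182.2 262. ] [324.2 192.8   1. ] [325.8 190.3  14.5]
[196.1 237.3] [383.7 157.6   1. ] [384.5 155.5  14.5]
[206.3 243.1] [368.8 132.6   1. ] [369.8 130.9  14.5]
[192.5 267.8] [309.4 167.9   1. ] [311.2 165.7  14.5]
plate [178.2  78.8] [756.8 180.9  74. ] [781.7 194.7   0. ]
plate [280.3  58.3] [800.  -58.2  74. ] [828.4 -63.5   0. ]
plate [297.5 144.7] [595.8 -92.5  74. ] [ 607.8 -100.5    0. ]
plate [195.4 165.1] [554.2 144.8  74. ] [562.9 155.7   0. ]
green 283.0 177.5 [523. -59.  40.]
yellow 355.0 183.49998474121094 [ 504. -231.   40.]
```

View pics/crop0.png

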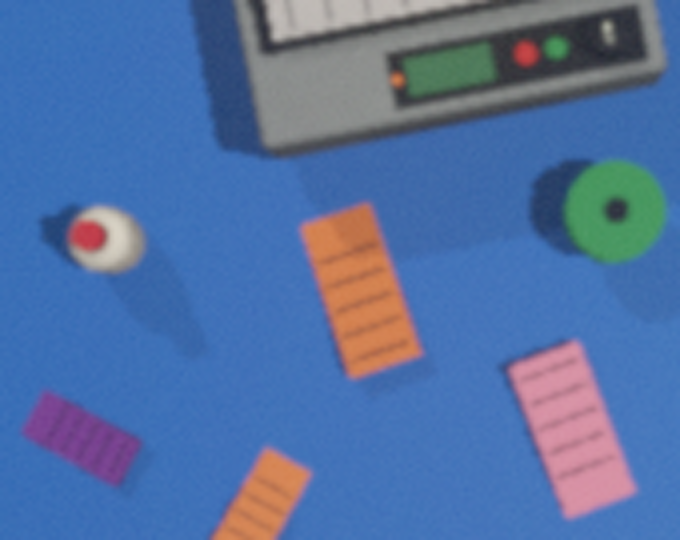

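The crop shows the plate's front-left top corner at about (270,150) and the wedge corners at (300,227), (370,205), (420,355) and (350,378). The wedge needs to shift left and turn slightly clockwise before it goes in. I'll square it up with a push on its right side, then push on its thick end.

```bash
cat >> h.py <<'E'
from scipy.spatial.transform import Rotation as Ro
def pose():
    s=monitor.state(); q=s["tool_rot"]
    return s,np.array(s["tool_pos"])*1e3,Ro.from_quat([q[1],q[2],q[3],q[0]]).as_matrix()
def go(target,yawy=None):
    "shift in tool axes (mm) to target mm; turn (deg) to bring tool y to yaw yawy (mod 180), and the shift after the turn"
    s,p,R=pose(); d=np.array(target)-p
    print("t",round(s["time"],2),"p",p.round(1),"xaxis",R[:,0].round(3),"yaw_y",round(np.degrees(np.arctan2(R[1,1],R[0,1])),1),"F",np.round(s["contact_force"],1),"w",round(s["gripper_width"]*85.4,1))
    print(" shift now",(R.T@d).round(1))
    if yawy is not None:
        a=(yawy-np.degrees(np.arctan2(R[1,1],R[0,1]))+90)%180-90
        R2=Ro.from_euler("z",a,degrees=True).as_matrix()@R
        print(" turn about world z",round(a,1),"= tool turn",round(-a,1)," shift after turn",(R2.T@d).round(1))
E
python3 - <<'E'
from h import *
# pose right of wedge, over centre shifted 20mm to the thick end: 
w=np.array([481.5,97.5]);y=0.30;ex=np.array([np.cos(y),np.sin(y)]);ey=np.array([-ex[1],ex[0]])
p=w-20*ex-60*ey; print(p); go([*p,150],np.degrees(y)); print(monitor.state()["joint_pos"])
print((np.array(onz(eyes.get_calibration("top"),(156,185),.07))*1e3).round())
E
```

```text
[480.12448262  34.26940652]
t 0.1 p [257.9 568.7 230.2] xaxis [-0.001 -0.002 -1.   ] yaw_y 65.6 F [ 0.1 -0.8 -0.3] w 85.1
 shift now [  80.8 -394.8  423.2]
 turn about world z -48.4 = tool turn 48.4  shift after turn [ 80.   54.5 576.3]
[ 1.02599499e+00  5.32643626e-02  1.61418225e+00  1.09053589e-05
  1.47597035e+00 -1.19014038e-01]
[511. 237.  70.]
```

Request:
step_arm(increments=[{"turn":8},{"turn":8},{"turn":8},{"turn":8},{"turn":8},{"turn":8},{"tz":40,"ty":4},{"tz":40,"ty":4},{"tz":40,"ty":4},{"tz":40,"ty":4},{"tz":40,"ty":4},{"tz":40,"ty":4},{"tz":40,"ty":4},{"tz":40,"ty":4},{"tz":40,"ty":4},{"tz":40,"ty":4},{"tz":40,"ty":4},{"tz":40,"ty":4},{"tz":40,"ty":4},{"tz":40,"ty":4}], grip=15)

```text
validation failed for argument at $.in...
```

```bash
python3 - <<'E'
from h import *
go([480,34,150],17.2)
c=eyes.get_calibration("wrist");im=eyes.grab_frame("wrist");cv2.imwrite("pics/w1.png",im)
import pickle;pickle.dump(c,open("w1.pkl","wb")); print(ray(c,(256,192)))
E
```

```text
t 0.1 p [257.9 568.7 230.2] xaxis [-0.001 -0.002 -1.   ] yaw_y 65.6 F [ 0.1 -0.8 -0.3] w 85.1
 shift now [  80.8 -395.1  423.2]
 turn about world z -48.4 = tool turn 48.4  shift after turn [ 80.   54.2 576.5]
(array([0.19425021, 0.59762368, 0.37266494]), array([ 0.272611  , -0.12370843, -0.95448959]))
```

View pics/w1.png

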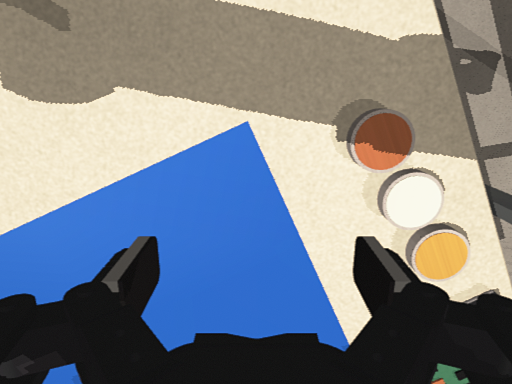

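The move was refused, so the picture shows only the start view: mat corner at (247,122) and the fingers at the bottom. I think each row needs all four keys, so I'm retrying that way.

Request:
step_arm(increments=[{"tx":0,"ty":0,"tz":0,"turn":8},{"tx":0,"ty":0,"tz":0,"turn":8},{"tx":0,"ty":0,"tz":0,"turn":8},{"tx":0,"ty":0,"tz":0,"turn":8},{"tx":0,"ty":0,"tz":0,"turn":8},{"tx":0,"ty":0,"tz":0,"turn":8},{"tx":0,"ty":4,"tz":40,"turn":0},{"tx":0,"ty":4,"tz":40,"turn":0},{"tx":0,"ty":4,"tz":40,"turn":0},{"tx":0,"ty":4,"tz":40,"turn":0},{"tx":0,"ty":4,"tz":40,"turn":0},{"tx":0,"ty":4,"tz":40,"turn":0},{"tx":0,"ty":4,"tz":40,"turn":0},{"tx":0,"ty":4,"tz":40,"turn":0},{"tx":0,"ty":4,"tz":40,"turn":0},{"tx":0,"ty":4,"tz":40,"turn":0},{"tx":0,"ty":4,"tz":40,"turn":0},{"tx":0,"ty":4,"tz":40,"turn":0},{"tx":0,"ty":4,"tz":40,"turn":0},{"tx":0,"ty":4,"tz":40,"turn":0}], grip=15)

```text
time: 2.15
tool_pos: [0.465, 0.0262, 0.225]
tool_rot: [0.565, 0.421, 0.565, -0.429]
contact_force: [0.6, 1.1, -0.5]
gripper_width: 0.177
```

```bash
python3 - <<'E'
from h import *
go([480,34,20],17.2)
c=eyes.get_calibration("wrist");im=eyes.grab_frame("wrist");cv2.imwrite("pics/w2.png",im)
import pickle;pickle.dump(c,open("w2.pkl","wb")); print([x.round(3) for x in ray(c,(256,192))])
for k in blobs(im,(3,110,90),(18,255,255),300)[:3]:
    b=cv2.approxPolyDP(k,0.03*cv2.arcLength(k,True),True)[:,0]
    print("orange",cv2.contourArea(k),cv2.boundingRect(k))
    for p in b: print(p,(onz(c,p,0.001)*1e3).round(1),(onz(c,p,0.0145)*1e3).round(1))
E
```

```text
t 2.15 p [465.   26.2 225. ] xaxis [-0.006 -0.009 -1.   ] yaw_y 16.1 F [ 0.6  1.1 -0.5] w 15.1
 shift now [204.8  18.2  -4.7]
 turn about world z 1.1 = tool turn -1.1  shift after turn [204.8  18.3  -4.4]
[array([0.446, 0.094, 0.367]), array([ 0.079, -0.295, -0.953])]
orange 3884.5 (244, 73, 95, 46)
[338  74] [523.3 131.3   1. ] [520.5 129.9  14.5]
[249  74] [432.8 105.1   1. ] [433.3 104.7  14.5]
[246 118] [442.1  60.    1. ] [442.3  61.3  14.5]
[336 114] [535.6  91.6   1. ] [532.2  91.7  14.5]
orange 798.5 (169, 0, 49, 31)
[169   0] [336.7 150.5   1. ] [340.7 148.5  14.5]
[197  30] [370.  131.5   1. ] [372.8 130.1  14.5]
[217   9] [384.9 156.    1. ] [387.1 153.7  14.5]
[213   0] [379.  162.7   1. ] [381.5 160.2  14.5]
```

View pics/w2.png

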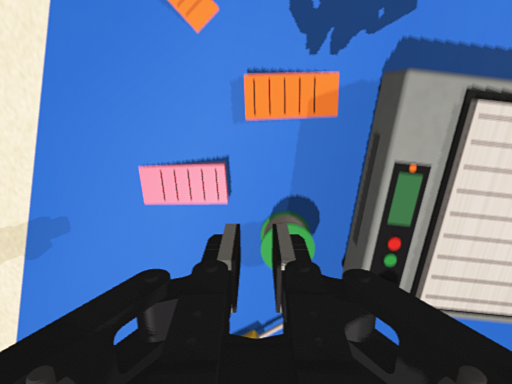

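The wrist picture agrees with the top view. The wedge is at (244–339, 73–118), the plate's near-left top corner is near (403,70), and the path between wedge and reel is free.

```bash
python3 - <<'E'
from h import *
import pickle
c=pickle.load(open("w2.pkl","rb"));im=cv2.imread("pics/w2.png")
hsv=cv2.cvtColor(im,cv2.COLOR_BGR2HSV)
# plate left edge and front edge: first non-blue (S<110, V>90) along columns / rows
m=(hsv[:,:,1]<90)&(hsv[:,:,2]>95)
left=[(u,int(np.argmax(m[:,u]))) for u in range(415,512,8)]
front=[(330+int(np.argmax(m[v,330:])),v) for v in range(80,260,10)]
L=np.array([onz(c,p,.074)[:2]*1e3 for p in left]);F=np.array([onz(c,p,.074)[:2]*1e3 for p in front])
def fit(P):
    d=cv2.fitLine(P.astype(np.float32),cv2.DIST_HUBER,0,.01,.01).ravel();return d
l,f=fit(L),fit(F);print(l,f,np.degrees(np.arctan2(l[1],l[0])),np.degrees(np.arctan2(f[1],f[0])))
A=np.array([l[:2],-f[:2]]).T;s=np.linalg.solve(A,f[2:]-l[2:]);k=l[2:]+s[0]*l[:2];print("corner",k)
print(front[:4],left[:4])
E
```

```text
[9.8427856e-01 1.7662308e-01 6.0674768e+02 1.5236946e+02] [ 1.7240225e-01 -9.8502666e-01  5.7652240e+02  5.9804283e+01] 10.173125 -80.07247
corner [561.7351 144.2922]
[(404, 80), (402, 90), (400, 100), (397, 110)] [(415, 69), (423, 70), (431, 71), (439, 72)]
```

Request:
step_arm(increments=[{"tx":45,"ty":4,"tz":-1,"turn":-1},{"tx":45,"ty":4,"tz":-1,"turn":0},{"tx":40,"ty":4,"tz":-1,"turn":0},{"tx":30,"ty":4,"tz":-1,"turn":0},{"tx":10,"ty":0,"tz":0,"turn":0},{"tx":0,"ty":0,"tz":0,"turn":0}])

```text
time: 2.8
tool_pos: [0.4826, 0.0242, 0.0517]
tool_rot: [0.569, 0.419, 0.563, -0.428]
contact_force: [-0.2, 1.4, 0.9]
gripper_width: 0.178
```

```bash
python3 -c "
from h import *
go([480,40,5],17.2)"
```

```text
t 2.8 p [482.6  24.2  51.7] xaxis [-0.    -0.014 -1.   ] yaw_y 16.4 F [-0.2  1.4  0.9] w 15.2
 shift now [ 46.4   2.2 -16.5]
 turn about world z 0.8 = tool turn -0.8  shift after turn [ 46.4   2.4 -16.5]
```

Request:
step_arm(increments=[{"tx":20,"ty":1,"tz":-5,"turn":-0.8},{"tx":15,"ty":1,"tz":-5,"turn":0},{"tx":8,"ty":0,"tz":-3,"turn":0},{"tx":4,"ty":0,"tz":0,"turn":0},{"tx":0,"ty":0,"tz":0,"turn":0}])

```text
time: 3.3
tool_pos: [0.4867, 0.0368, 0.0112]
tool_rot: [0.576, 0.417, 0.563, -0.421]
contact_force: [0.2, 0.1, 0.1]
gripper_width: 0.173
```

```bash
python3 -c "
from h import *
go([474.4,59.3,4],17.2);go([466.7,78.2,4],10.05)"
```

```text
t 3.3 p [486.7  36.8  11.2] xaxis [ 0.013 -0.016 -1.   ] yaw_y 17.3 F [0.2 0.1 0.1] w 14.8
 shift now [  6.7  -5.1 -25.3]
 turn about world z -0.1 = tool turn 0.1  shift after turn [  6.7  -5.1 -25.3]
t 3.3 p [486.7  36.8  11.2] xaxis [ 0.013 -0.016 -1.   ] yaw_y 17.3 F [0.2 0.1 0.1] w 14.8
 shift now [  6.3  -6.8 -45.6]
 turn about world z -7.2 = tool turn 7.2  shift after turn [  6.3 -12.5 -44.4]
```

Request:
step_arm(increments=[{"tx":3,"ty":-2,"tz":-6,"turn":0},{"tx":3,"ty":-2,"tz":-6,"turn":0},{"tx":1,"ty":-2,"tz":-6,"turn":0},{"tx":0,"ty":0,"tz":-3,"turn":0},{"tx":0,"ty":0,"tz":0,"turn":0}])

```text
time: 3.8
tool_pos: [0.4759, 0.0563, 0.0062]
tool_rot: [0.578, 0.419, 0.561, -0.42]
contact_force: [0.3, -0.7, 0.4]
gripper_width: 0.178
```

```bash
python3 -c "
from h import *
go([474.4,59.3,4],17.2);go([466.7,78.2,4],10.05)"
```

```text
t 3.8 p [475.9  56.3   6.2] xaxis [ 0.018 -0.016 -1.   ] yaw_y 17.3 F [ 0.3 -0.7  0.4] w 15.2
 shift now [ 2.1 -0.5 -3.4]
 turn about world z -0.1 = tool turn 0.1  shift after turn [ 2.1 -0.5 -3.4]
t 3.8 p [475.9  56.3   6.2] xaxis [ 0.018 -0.016 -1.   ] yaw_y 17.3 F [ 0.3 -0.7  0.4] w 15.2
 shift now [  1.7  -2.3 -23.7]
 turn about world z -7.2 = tool turn 7.2  shift after turn [  1.7  -5.2 -23.2]
```

Request:
step_arm(increments=[{"tx":1,"ty":0,"tz":-3,"turn":0},{"tx":1,"ty":0,"tz":-3,"turn":0.6},{"tx":0,"ty":-0.5,"tz":-3,"turn":0.9},{"tx":0,"ty":-0.5,"tz":-3,"turn":0.9},{"tx":0,"ty":-0.5,"tz":-3,"turn":0.9},{"tx":0,"ty":-0.5,"tz":-3,"turn":0.9},{"tx":0,"ty":-0.5,"tz":-3,"turn":0.9},{"tx":0,"ty":-0.5,"tz":-3,"turn":0.9},{"tx":0,"ty":0,"tz":0,"turn":0}])

```text
time: 4.7
tool_pos: [0.4669, 0.0803, 0.0042]
tool_rot: [0.554, 0.451, 0.535, -0.451]
contact_force: [0.2, 0.7, -0.5]
gripper_width: 0.181
```

```bash
python3 -c "
from h import *
go([466.7,78.2,4],10.05)"
```

```text
t 4.7 p [466.9  80.3   4.2] xaxis [ 0.02  -0.017 -1.   ] yaw_y 10.7 F [ 0.2  0.7 -0.5] w 15.4
 shift now [ 0.2 -0.6  2. ]
 turn about world z -0.7 = tool turn 0.7  shift after turn [ 0.2 -0.6  2. ]
```

Request:
step_arm(increments=[{"tx":0,"ty":0,"tz":8,"turn":0},{"tx":0,"ty":0,"tz":15,"turn":0},{"tx":-10,"ty":0,"tz":15,"turn":0},{"tx":-40,"ty":0,"tz":0,"turn":0},{"tx":-40,"ty":0,"tz":0,"turn":0},{"tx":-40,"ty":0,"tz":0,"turn":0},{"tx":-20,"ty":0,"tz":0,"turn":0},{"tx":0,"ty":0,"tz":0,"turn":0}])

```text
time: 5.5
tool_pos: [0.4694, 0.041, 0.1579]
tool_rot: [0.551, 0.45, 0.537, -0.453]
contact_force: [0.4, -0.1, -0.2]
gripper_width: 0.178
```

```bash
cat >> h.py <<'E'
FOOT=np.array([579.1,132.1]);YP=np.radians(10.05)
EX=np.array([np.cos(YP),np.sin(YP)]);EY=np.array([-EX[1],EX[0]])
def toP(p): d=np.array(p[:2])-FOOT; return np.array([d@EX,d@EY]).round(1)
def frP(a,b): return FOOT+a*EX+b*EY
def wedge(name):
    c=eyes.get_calibration("wrist");im=eyes.grab_frame("wrist");cv2.imwrite(f"pics/{name}.png",im)
    for k in blobs(im,(3,110,70),(18,255,255),300)[:2]:
        b=cv2.approxPolyDP(k,0.03*cv2.arcLength(k,True),True)[:,0]
        print("orange",cv2.contourArea(k))
        for p in b: print(p,"z1",toP(onz(c,p,0.001)*1e3),"z14.5",toP(onz(c,p,0.0145)*1e3))
E
python3 - <<'E'
from h import *
p=frP(-190,0);go([*p,60],100.05);wedge("w3");print(np.round(monitor.state()["joint_pos"],2))
E
```

```text
t 5.5 p [469.4  41.  157.9] xaxis [ 0.013 -0.016 -1.   ] yaw_y 10.6 F [ 0.4 -0.1 -0.2] w 15.2
 shift now [ 95.9 -66.3 -73. ]
 turn about world z 89.4 = tool turn -89.4  shift after turn [ 97.4  69.6 -67.8]
orange 6198.0
[222  54] z1 [-152.2   25.5] z14.5 [-151.1   24.4]
[223 110] z1 [-152.2  -21. ] z14.5 [-151.1  -19.9]
[335 109] z1 [-52.4 -19.1] z14.5 [-55.8 -18.2]
[339  56] z1 [-52.6  25.1] z14.5 [-56.  24.]
orange 884.5
[112   0] z1 [-240.3   65.3] z14.5 [-235.2   62.4]
[138  23] z1 [-221.    48.6] z14.5 [-216.7   46.4]
[154  17] z1 [-207.4   53.2] z14.5 [-203.8   50.9]
[168  24] z1 [-196.3   48.1] z14.5 [-193.2   46. ]
[161  10] z1 [-201.3   58.5] z14.5 [-197.9   55.9]
[179   9] z1 [-186.6   59.4] z14.5 [-183.9   56.8]
[173   0] z1 [-191.1   65.9] z14.5 [-188.2   63. ]
[-0.06 -0.28  2.05 -0.02  1.36 -0.24]
```

View pics/w3.png

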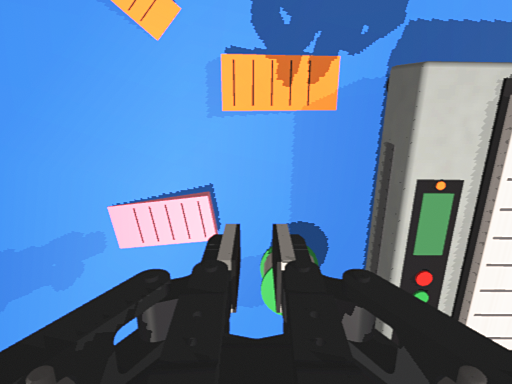

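The wedge is now square to the plate: lateral about +2.5 mm, thin end 52 mm short of the foot centre, at pixels (222–339, 54–110). Next I'll turn 90° and go behind the thick end.

Request:
step_arm(increments=[{"tx":0,"ty":0,"tz":0,"turn":-8.2},{"tx":0,"ty":0,"tz":0,"turn":-8.2},{"tx":0,"ty":0,"tz":0,"turn":-8.2},{"tx":0,"ty":0,"tz":0,"turn":-8.2},{"tx":0,"ty":0,"tz":0,"turn":-8.2},{"tx":0,"ty":0,"tz":0,"turn":-8.2},{"tx":0,"ty":0,"tz":0,"turn":-8.2},{"tx":0,"ty":0,"tz":0,"turn":-8.2},{"tx":0,"ty":0,"tz":0,"turn":-8.2},{"tx":0,"ty":0,"tz":0,"turn":-8.2},{"tx":0,"ty":0,"tz":0,"turn":-8.2},{"tx":0,"ty":20,"tz":-20,"turn":0},{"tx":0,"ty":20,"tz":-20,"turn":0},{"tx":10,"ty":20,"tz":-20,"turn":0},{"tx":30,"ty":10,"tz":-8,"turn":0},{"tx":30,"ty":0,"tz":0,"turn":0},{"tx":25,"ty":0,"tz":0,"turn":0},{"tx":0,"ty":0,"tz":0,"turn":0}])

```text
time: 7.35
tool_pos: [0.3532, 0.0888, 0.017]
tool_rot: [0.681, -0.091, 0.722, 0.088]
contact_force: [0.4, 0.3, 0.1]
gripper_width: 0.178
```

```bash
python3 - <<'E'
from h import *
p=frP(-187,2);go([*p,4],100.05);print(toP(pose()[1]))
E
```

```text
t 7.35 p [353.2  88.8  17. ] xaxis [-0.057 -0.013 -0.998] yaw_y 104.5 F [0.4 0.3 0.1] w 15.2
 shift now [10.5  1.8 43.9]
 turn about world z -4.5 = tool turn 4.5  shift after turn [10.5  5.2 43.7]
[-230.    -3.2]
```

Request:
step_arm(increments=[{"tx":2,"ty":2,"tz":4,"turn":2},{"tx":3,"ty":2,"tz":8,"turn":2.5},{"tx":2,"ty":1,"tz":8,"turn":0},{"tx":2,"ty":0,"tz":8,"turn":0},{"tx":1,"ty":0,"tz":8,"turn":0},{"tx":0,"ty":0,"tz":4,"turn":0},{"tx":0,"ty":0,"tz":0,"turn":0}])

```text
time: 8.05
tool_pos: [0.389, 0.1003, 0.0015]
tool_rot: [0.68, -0.063, 0.728, 0.057]
contact_force: [0.5, -0.3, -0.3]
gripper_width: 0.173
```

```bash
python3 - <<'E'
from h import *
p=frP(-164,2);go([*p,4],100.05);print(toP(pose()[1]));wedge("w4")
E
```

```text
t 8.05 p [389.  100.3   1.5] xaxis [-0.067 -0.013 -0.998] yaw_y 99.8 F [ 0.5 -0.3 -0.3] w 14.8
 shift now [-4.4  0.3 28.5]
 turn about world z 0.3 = tool turn -0.3  shift after turn [-4.4  0.1 28.5]
[-192.7    1.9]
orange 978.5
[283 318] z1 [-151.9   15.6] z14.5 [-161.1   14.4]
[229 318] z1 [-152.   -11.7] z14.5 [-161.2  -10.4]
[229 333] z1 [-143.4  -11.9] z14.5 [-153.4  -10.5]
[255 339] z1 [-139.9    1.4] z14.5 [-150.2    1.5]
[280 334] z1 [-142.7   14.1] z14.5 [-152.8   13.1]
orange 786.5
[463 106] z1 [-255.6   93. ] z14.5 [-255.3   84.7]
[439  96] z1 [-259.8   82. ] z14.5 [-259.2   74.7]
[331 216] z1 [-205.5   37.4] z14.5 [-209.8   34.2]
[359 188] z1 [-218.9   49.8] z14.5 [-222.    45.4]
[402 226] z1 [-200.4   71.2] z14.5 [-205.2   64.9]
[359 184] z1 [-220.8   49.6] z14.5 [-223.8   45.3]
[446  99] z1 [-258.6   85.2] z14.5 [-258.    77.6]
```

Request:
step_arm(increments=[{"tx":-2,"ty":0,"tz":6,"turn":0},{"tx":-1,"ty":0,"tz":8,"turn":0},{"tx":-0.7,"ty":0,"tz":8,"turn":0},{"tx":-0.5,"ty":0,"tz":6,"turn":0},{"tx":-0.5,"ty":0,"tz":5,"turn":0},{"tx":-0.5,"ty":0,"tz":5,"turn":0},{"tx":-0.4,"ty":0,"tz":5,"turn":0},{"tx":-0.4,"ty":0,"tz":5,"turn":0},{"tx":-0.4,"ty":0,"tz":5,"turn":0},{"tx":-0.4,"ty":0,"tz":5,"turn":0},{"tx":0,"ty":0,"tz":0,"turn":0}])

```text
time: 9.2
tool_pos: [0.451, 0.111, 0.0048]
tool_rot: [0.68, -0.063, 0.728, 0.058]
contact_force: [-0.4, -0.3, -0.1]
gripper_width: 0.176
```

```bash
python3 - <<'E'
from h import *
p=frP(-108,2);go([*p,4],100.05);print(toP(pose()[1]))
E
```

```text
t 9.2 p [451.  111.    4.8] xaxis [-0.068 -0.013 -0.998] yaw_y 99.8 F [-0.4 -0.3 -0.1] w 15.1
 shift now [-0.7  0.5 21.8]
 turn about world z 0.3 = tool turn -0.3  shift after turn [-0.7  0.4 21.8]
[-129.8    1.6]
```

Request:
step_arm(increments=[{"tx":-0.3,"ty":0,"tz":4,"turn":0},{"tx":-0.3,"ty":0,"tz":4,"turn":0},{"tx":-0.2,"ty":0,"tz":4,"turn":0},{"tx":-0.2,"ty":0,"tz":4,"turn":0},{"tx":-0.2,"ty":0,"tz":3,"turn":0},{"tx":0,"ty":0,"tz":0,"turn":0}])

```text
time: 9.8
tool_pos: [0.4712, 0.1145, 0.0045]
tool_rot: [0.68, -0.063, 0.729, 0.058]
contact_force: [-0.2, -0.9, -0.0]
gripper_width: 0.175
```

```bash
python3 - <<'E'
from h import *
p=frP(-108,2);go([*p,4],100.05);print(toP(pose()[1]));wedge("w5")
E
```

```text
t 9.8 p [471.2 114.5   4.5] xaxis [-0.068 -0.013 -0.998] yaw_y 99.8 F [-0.2 -0.9 -0. ] w 15.0
 shift now [0.4 0.5 1.4]
 turn about world z 0.3 = tool turn -0.3  shift after turn [0.4 0.5 1.4]
[-109.3    1.5]
orange 3087.5
[240 262] z1 [-97.6  -6.2] z14.5 [-104.    -5.5]
[228 332] z1 [-58.4 -13. ] z14.5 [-68.4 -11.7]
[282 334] z1 [-57.2  15. ] z14.5 [-67.2  13.9]
[272 263] z1 [-97.    9.6] z14.5 [-103.5    8.9]
```

View pics/w5.png

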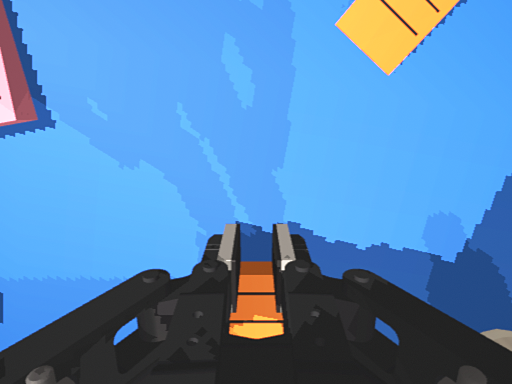

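The fingers now sit on the thick end (face bottom at row 262, plate x about −98), so the thin end is just past the foot centre. From here I'll push in small steps and watch the force.

Request:
step_arm(increments=[{"tx":0,"ty":0,"tz":2,"turn":0},{"tx":0,"ty":0,"tz":2,"turn":0},{"tx":-0.1,"ty":0,"tz":2,"turn":0},{"tx":0,"ty":0,"tz":0,"turn":0}])

```text
time: 10.25
tool_pos: [0.4769, 0.1155, 0.004]
tool_rot: [0.679, -0.063, 0.729, 0.057]
contact_force: [0.3, -0.7, -0.2]
gripper_width: 0.178
```

Request:
step_arm(increments=[{"tx":-0.1,"ty":0,"tz":2,"turn":0},{"tx":0,"ty":0,"tz":2,"turn":0},{"tx":0,"ty":0,"tz":0,"turn":0}])

```text
time: 10.55
tool_pos: [0.4811, 0.1163, 0.0038]
tool_rot: [0.679, -0.063, 0.729, 0.057]
contact_force: [-0.2, -0.8, -0.5]
gripper_width: 0.174
```

Request:
step_arm(increments=[{"tx":-0.1,"ty":0,"tz":2,"turn":0},{"tx":0,"ty":0,"tz":0,"turn":0}])

```text
time: 10.75
tool_pos: [0.4833, 0.1166, 0.0037]
tool_rot: [0.679, -0.063, 0.729, 0.057]
contact_force: [0.0, 0.3, -0.1]
gripper_width: 0.179
```

Request:
step_arm(increments=[{"tx":-0.1,"ty":0,"tz":2,"turn":0},{"tx":0,"ty":0,"tz":0,"turn":0}])

```text
time: 10.95
tool_pos: [0.4855, 0.117, 0.0037]
tool_rot: [0.679, -0.063, 0.729, 0.058]
contact_force: [0.5, -0.0, 0.4]
gripper_width: 0.174
```

Request:
step_arm(increments=[{"tx":-0.2,"ty":0,"tz":2,"turn":0},{"tx":0,"ty":0,"tz":0,"turn":0}])

```text
time: 11.15
tool_pos: [0.4877, 0.1174, 0.0038]
tool_rot: [0.679, -0.063, 0.729, 0.057]
contact_force: [-0.1, -0.2, 0.9]
gripper_width: 0.177
```

Request:
step_arm(increments=[{"tx":-0.2,"ty":0,"tz":2,"turn":0},{"tx":0,"ty":0,"tz":0,"turn":0}])

```text
time: 11.35
tool_pos: [0.4899, 0.1178, 0.0038]
tool_rot: [0.679, -0.063, 0.729, 0.057]
contact_force: [0.8, -0.3, 0.1]
gripper_width: 0.173
```

Request:
step_arm(increments=[{"tx":-0.2,"ty":0,"tz":2,"turn":0},{"tx":0,"ty":0,"tz":0,"turn":0}])

```text
time: 11.55
tool_pos: [0.492, 0.1181, 0.0038]
tool_rot: [0.679, -0.063, 0.729, 0.057]
contact_force: [-0.2, -1.0, 0.2]
gripper_width: 0.176
```

Request:
step_arm(increments=[{"tx":-0.2,"ty":0,"tz":2,"turn":0},{"tx":0,"ty":0,"tz":0,"turn":0}])

```text
time: 11.75
tool_pos: [0.4942, 0.1185, 0.0039]
tool_rot: [0.679, -0.063, 0.729, 0.057]
contact_force: [-0.1, 0.9, 0.0]
gripper_width: 0.175
```

```bash
cat >> h.py <<'E'
def shift(name,box,ref,tag):
    "sub-pixel shift of a picture window since the reference picture"
    im=eyes.grab_frame(name);cv2.imwrite(f"pics/{tag}.png",im);r=cv2.imread(ref)
    x0,y0,x1,y1=box;g=lambda a:np.float32(cv2.cvtColor(a,cv2.COLOR_BGR2GRAY)[y0:y1,x0:x1])
    A,B=g(r),g(im);h=cv2.createHanningWindow(A.shape[::-1],cv2.CV_32F)
    (dx,dy),q=cv2.phaseCorrelate(A,B,h);print(name,"shift px",round(dx,2),round(dy,2),"q",round(q,2))
E
python3 - <<'E'
from h import *
shift("top",(180,60,300,160),"pics/top0.png","t2");shift("scene",(135,200,270,310),"pics/scene0.png","s2")
print(np.round(monitor.state()["contact_force"],1),toP(pose()[1]))
E
```

```text
top shift px 0.01 0.01 q 0.91
scene shift px 0.55 -0.02 q 0.88
[-0.2 -0.  -0. ] [-86.2   1.5]
```

Request:
step_arm(increments=[{"tx":-0.2,"ty":0,"tz":1.5,"turn":0},{"tx":0,"ty":0,"tz":0,"turn":0}])

```text
time: 12.05
tool_pos: [0.4955, 0.1187, 0.0039]
tool_rot: [0.679, -0.063, 0.729, 0.057]
contact_force: [-0.4, -1.1, -0.1]
gripper_width: 0.174
```

Request:
step_arm(increments=[{"tx":-0.2,"ty":0,"tz":1.5,"turn":0},{"tx":0,"ty":0,"tz":0,"turn":0}])

```text
time: 12.25
tool_pos: [0.497, 0.119, 0.004]
tool_rot: [0.679, -0.063, 0.729, 0.057]
contact_force: [-0.0, -0.1, -0.0]
gripper_width: 0.18
```

Request:
step_arm(increments=[{"tx":-0.2,"ty":0,"tz":1.5,"turn":0},{"tx":0,"ty":0,"tz":0,"turn":0}])

```text
time: 12.45
tool_pos: [0.4986, 0.1193, 0.004]
tool_rot: [0.679, -0.063, 0.729, 0.058]
contact_force: [-0.2, 0.4, -0.0]
gripper_width: 0.174
```

Request:
step_arm(increments=[{"tx":-0.1,"ty":0,"tz":1.5,"turn":0},{"tx":0,"ty":0,"tz":0,"turn":0}])

```text
time: 12.65
tool_pos: [0.5002, 0.1196, 0.0041]
tool_rot: [0.679, -0.063, 0.729, 0.057]
contact_force: [0.1, -1.0, 0.2]
gripper_width: 0.172
```

Request:
step_arm(increments=[{"tx":-0.1,"ty":0,"tz":1.5,"turn":0},{"tx":0,"ty":0,"tz":0,"turn":0}])

```text
time: 12.85
tool_pos: [0.5017, 0.1199, 0.0041]
tool_rot: [0.679, -0.063, 0.729, 0.058]
contact_force: [0.1, 1.4, 0.3]
gripper_width: 0.174
```

Request:
step_arm(increments=[{"tx":-0.1,"ty":0,"tz":1.5,"turn":0},{"tx":0,"ty":0,"tz":0,"turn":0}])

```text
time: 13.05
tool_pos: [0.503, 0.1201, 0.004]
tool_rot: [0.679, -0.063, 0.729, 0.057]
contact_force: [0.6, -0.5, 0.2]
gripper_width: 0.178
```

```bash
python3 - <<'E'
from h import *
shift("top",(180,60,300,160),"pics/top0.png","t3");shift("scene",(135,200,250,310),"pics/s2.png","s3")
print(np.round(monitor.state()["contact_force"],1),toP(pose()[1]))
E
```

```text
top shift px 0.02 -0.05 q 0.87
scene shift px -0.01 0.02 q 0.94
[-0.1  0.5  0.1] [-77.    1.4]
```

Request:
step_arm(increments=[{"tx":-0.1,"ty":0,"tz":1.5,"turn":0},{"tx":0,"ty":0,"tz":0,"turn":0}])

```text
time: 13.35
tool_pos: [0.5034, 0.1202, 0.0038]
tool_rot: [0.678, -0.063, 0.73, 0.057]
contact_force: [-0.8, -0.9, 1.1]
gripper_width: 0.178
```

Request:
step_arm(increments=[{"tx":-0.1,"ty":0,"tz":1.5,"turn":0},{"tx":0,"ty":0,"tz":0,"turn":0}])

```text
time: 13.55
tool_pos: [0.5036, 0.1203, 0.0037]
tool_rot: [0.676, -0.063, 0.732, 0.057]
contact_force: [-1.6, -1.0, 2.0]
gripper_width: 0.173
```

Request:
step_arm(increments=[{"tx":0,"ty":0,"tz":1.5,"turn":0},{"tx":0,"ty":0,"tz":0,"turn":0}])

```text
time: 13.75
tool_pos: [0.5036, 0.1203, 0.0035]
tool_rot: [0.675, -0.063, 0.733, 0.057]
contact_force: [-1.6, -0.4, 2.0]
gripper_width: 0.179
```

```bash
python3 - <<'E'
from h import *
shift("top",(180,60,300,160),"pics/top0.png","t4");shift("scene",(135,200,250,310),"pics/s2.png","s4")
go([0,0,0]);print(toP(pose()[1]))
im=cv2.imread("pics/s4.png");cv2.imwrite("pics/s4c.png",cv2.resize(im[120:330,120:380],None,fx=3,fy=2.8,interpolation=cv2.INTER_CUBIC))
E
```

```text
top shift px 0.1 0.01 q 0.85
scene shift px -0.03 -0.03 q 0.93
t 13.85 p [503.7 120.3   3.4] xaxis [-0.081 -0.016 -0.997] yaw_y 99.8 F [-3.7 -1.7  2.1] w 15.0
 shift now [  46.2  -32.8 -514.8]
[-76.3   1.5]
```

View pics/s4c.png

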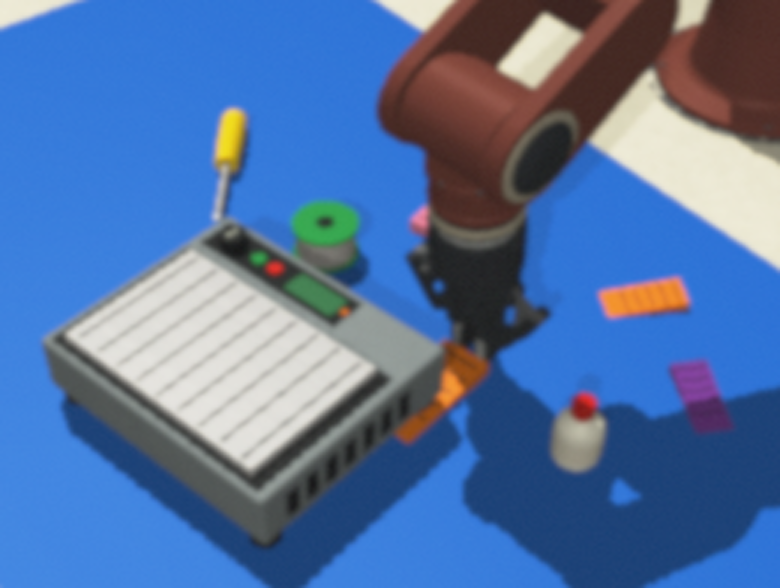

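The wedge sits under the near-left corner (crop around 440,390). The plate hasn't shifted by more than about 0.1 px, and the force has gone from about 0 to 3 N with no further advance, so the foot is met. I'll retreat, shut the fingers and test-press.

Request:
step_arm(increments=[{"tx":0,"ty":0,"tz":-6,"turn":0},{"tx":0,"ty":0,"tz":-12,"turn":0},{"tx":-20,"ty":0,"tz":-12,"turn":0},{"tx":-40,"ty":0,"tz":0,"turn":0},{"tx":-40,"ty":0,"tz":0,"turn":0},{"tx":-30,"ty":0,"tz":0,"turn":0},{"tx":0,"ty":0,"tz":0,"turn":0}], grip=15)

```text
time: 14.55
tool_pos: [0.4807, 0.1168, 0.1379]
tool_rot: [0.677, -0.063, 0.731, 0.058]
contact_force: [0.7, -0.3, 0.5]
gripper_width: 0.175
```

```bash
python3 - <<'E'
from h import *
go([*frP(5,-7),100],100.05);print(toP(pose()[1]));wedge("w6");shift("top",(180,60,300,160),"pics/top0.png","t5")
E
```

```text
t 14.55 p [480.7 116.8 137.9] xaxis [-0.077 -0.014 -0.997] yaw_y 99.8 F [ 0.7 -0.3  0.5] w 15.0
 shift now [ 29.6  -8.5 107.2]
 turn about world z 0.3 = tool turn -0.3  shift after turn [ 29.6  -9.  107.2]
[-99.5   2.1]
orange 1887.5
[232 223] z1 [-63.8 -19.6] z14.5 [-68.2 -18.6]
[240 230] z1 [-57.1 -12.5] z14.5 [-61.9 -11.7]
[239 282] z1 [ -5.5 -14.1] z14.5 [-12.8 -13.3]
[274 285] z1 [-2.3 18.9] z14.5 [-9.7 18.1]
[279 223] z1 [-63.6  23. ] z14.5 [-68.1  22.1]
orange 439.0
[388   8] z1 [-242.8  108.3] z14.5 [-238.8  103.3]
[364   0] z1 [-248.8   88.8] z14.5 [-244.5   84.7]
[370  26] z1 [-229.5   94.8] z14.5 [-226.1   90.4]
[342   0] z1 [-248.8   71.3] z14.5 [-244.5   68. ]
[369  28] z1 [-228.    94.1] z14.5 [-224.7   89.8]
[327  20] z1 [-234.2   60. ] z14.5 [-230.6   57.2]
[353  50] z1 [-211.3   82.1] z14.5 [-208.8   78.3]
[318  31] z1 [-225.9   53. ] z14.5 [-222.7   50.6]
[343  62] z1 [-202.1   74.4] z14.5 [-200.   71.]
[308  43] z1 [-216.9   45.2] z14.5 [-214.1   43.1]
[338  67] z1 [-198.2   70.4] z14.5 [-196.3   67.2]
top shift px 0.03 0.1 q 0.88
```

Request:
step_arm(increments=[{"tx":0,"ty":-1,"tz":15,"turn":0},{"tx":0,"ty":-2,"tz":25,"turn":0},{"tx":0,"ty":-2,"tz":25,"turn":0},{"tx":0,"ty":-2,"tz":25,"turn":0},{"tx":5,"ty":-2,"tz":12,"turn":0},{"tx":10,"ty":0,"tz":3,"turn":0},{"tx":6,"ty":0,"tz":0,"turn":0},{"tx":0,"ty":0,"tz":0,"turn":0}], grip=0)

```text
time: 15.45
tool_pos: [0.5711, 0.1242, 0.0835]
tool_rot: [0.664, -0.063, 0.743, 0.058]
contact_force: [-0.4, 0.5, -0.2]
gripper_width: 0.002
```

```bash
python3 - <<'E'
from h import *
go([*frP(5,-7),78],100.05);print(toP(pose()[1]))
E
```

```text
t 15.45 p [571.1 124.2  83.5] xaxis [-0.109 -0.017 -0.994] yaw_y 99.8 F [-0.4  0.5 -0.2] w 0.2
 shift now [ 3.9 -0.6 14.7]
 turn about world z 0.3 = tool turn -0.3  shift after turn [ 3.9 -0.6 14.7]
[-9.2 -6.4]
```

Request:
step_arm(increments=[{"tx":-1,"ty":0,"tz":4,"turn":0},{"tx":-1,"ty":-0.3,"tz":5,"turn":0},{"tx":0,"ty":-0.3,"tz":5,"turn":0},{"tx":0,"ty":0,"tz":0,"turn":0}])

```text
time: 15.85
tool_pos: [0.5845, 0.1263, 0.0838]
tool_rot: [0.664, -0.063, 0.743, 0.058]
contact_force: [0.5, 0.4, 0.0]
gripper_width: 0.004
```

```bash
python3 - <<'E'
from h import *
go([*frP(5,-7),75],100.05);print(toP(pose()[1]))
E
```

```text
t 15.85 p [584.5 126.3  83.8] xaxis [-0.11  -0.017 -0.994] yaw_y 99.8 F [0.5 0.4 0. ] w 0.3
 shift now [ 8.7 -0.3  1.6]
 turn about world z 0.3 = tool turn -0.3  shift after turn [ 8.7 -0.3  1.6]
[ 4.3 -6.7]
```

Request:
step_arm(increments=[{"tx":3,"ty":0,"tz":0.4,"turn":0},{"tx":3,"ty":0,"tz":0.4,"turn":0},{"tx":1.5,"ty":0,"tz":0.2,"turn":0},{"tx":0,"ty":0,"tz":0,"turn":0}])

```text
time: 16.25
tool_pos: [0.5854, 0.1264, 0.0767]
tool_rot: [0.665, -0.063, 0.742, 0.058]
contact_force: [0.4, 0.6, -0.1]
gripper_width: 0.001
```

Request:
step_arm(increments=[{"tx":0.7,"ty":0,"tz":0.1,"turn":0},{"tx":0,"ty":0,"tz":0,"turn":0}])

```text
time: 16.45
tool_pos: [0.5853, 0.1264, 0.0758]
tool_rot: [0.665, -0.063, 0.742, 0.058]
contact_force: [-0.8, -0.5, -1.1]
gripper_width: 0.001
```

Request:
step_arm(increments=[{"tx":0.7,"ty":0,"tz":0.1,"turn":0},{"tx":0,"ty":0,"tz":0,"turn":0}])

```text
time: 16.65
tool_pos: [0.5853, 0.1264, 0.0751]
tool_rot: [0.665, -0.063, 0.742, 0.058]
contact_force: [0.1, -0.5, -0.9]
gripper_width: 0.001
```

Request:
step_arm(increments=[{"tx":0.7,"ty":0,"tz":0.1,"turn":0},{"tx":0,"ty":0,"tz":0,"turn":0}])

```text
time: 16.85
tool_pos: [0.5856, 0.1264, 0.075]
tool_rot: [0.665, -0.063, 0.742, 0.058]
contact_force: [-0.0, -0.3, 0.1]
gripper_width: -0.001
```

Request:
step_arm(increments=[{"tx":0.7,"ty":0,"tz":0.1,"turn":0},{"tx":0,"ty":0,"tz":0,"turn":0}])

```text
time: 17.05
tool_pos: [0.5858, 0.1265, 0.0749]
tool_rot: [0.665, -0.063, 0.742, 0.058]
contact_force: [0.4, -0.6, 0.1]
gripper_width: 0.002
```

Request:
step_arm(increments=[{"tx":2,"ty":0,"tz":0,"turn":0}])

```text
time: 17.15
tool_pos: [0.5858, 0.1265, 0.0744]
tool_rot: [0.665, -0.063, 0.742, 0.058]
contact_force: [-5.5, 0.1, 15.1]
gripper_width: -0.001
```

Request:
step_arm(increments=[{"tx":2,"ty":0,"tz":0,"turn":0}])

```text
time: 17.25
tool_pos: [0.5858, 0.1265, 0.0745]
tool_rot: [0.665, -0.063, 0.742, 0.058]
contact_force: [-6.0, -0.6, 13.2]
gripper_width: 0.004
```

Request:
step_arm(increments=[{"tx":-1,"ty":0,"tz":0,"turn":0},{"tx":0,"ty":0,"tz":0,"turn":0},{"tx":0,"ty":0,"tz":0,"turn":0}])

```text
time: 17.55
tool_pos: [0.5864, 0.1266, 0.0757]
tool_rot: [0.665, -0.063, 0.742, 0.058]
contact_force: [0.5, 0.3, 0.2]
gripper_width: -0.0
```

Request:
step_arm(increments=[{"tx":0.5,"ty":0,"tz":-0.1,"turn":0}])

```text
time: 17.65
tool_pos: [0.5861, 0.1266, 0.0748]
tool_rot: [0.665, -0.063, 0.742, 0.058]
contact_force: [0.2, 0.1, 2.7]
gripper_width: -0.003
```

Request:
step_arm(increments=[{"tx":0.5,"ty":0,"tz":-0.1,"turn":0}])

```text
time: 17.75
tool_pos: [0.5862, 0.1265, 0.0747]
tool_rot: [0.665, -0.063, 0.742, 0.058]
contact_force: [-0.9, -0.2, 5.7]
gripper_width: -0.002
```

Request:
step_arm(increments=[{"tx":0.8,"ty":0,"tz":-0.2,"turn":0}])

```text
time: 17.85
tool_pos: [0.5862, 0.1265, 0.0747]
tool_rot: [0.666, -0.063, 0.741, 0.058]
contact_force: [-2.0, 0.7, 6.4]
gripper_width: -0.004
```

Request:
step_arm(increments=[{"tx":1.2,"ty":0,"tz":-0.3,"turn":0}])

```text
time: 17.95
tool_pos: [0.5862, 0.1265, 0.0746]
tool_rot: [0.666, -0.063, 0.741, 0.058]
contact_force: [-2.3, -0.3, 7.2]
gripper_width: 0.004
```

Request:
step_arm(increments=[{"tx":1.5,"ty":0,"tz":-0.4,"turn":0},{"tx":1.5,"ty":0,"tz":-0.4,"turn":0},{"tx":1.5,"ty":0,"tz":-0.4,"turn":0}])

```text
time: 18.25
tool_pos: [0.5862, 0.1266, 0.0746]
tool_rot: [0.667, -0.063, 0.74, 0.058]
contact_force: [-1.7, -0.2, 7.0]
gripper_width: 0.0
```

Request:
step_arm(increments=[{"tx":1.6,"ty":0,"tz":-0.6,"turn":0}])

```text
time: 18.35
tool_pos: [0.5862, 0.1266, 0.0746]
tool_rot: [0.667, -0.063, 0.74, 0.058]
contact_force: [-1.4, -1.1, 6.7]
gripper_width: -0.001
```

```bash
python3 - <<'E'
from h import *
for i in range(3):
    shift("top",(215,60,300,130),"pics/top0.png","t6");go([*frP(5,-7),74])
print(toP(pose()[1]))
shift("scene",(135,230,210,310),"pics/scene0.png","s6")
im=cv2.imread("pics/s6.png");cv2.imwrite("pics/s6c.png",cv2.resize(im[120:330,120:380],None,fx=3,fy=2.8,interpolation=cv2.INTER_CUBIC))
E
```

```text
top shift px 0.07 -0.03 q 0.93
t 18.4 p [586.2 126.5  74.6] xaxis [-0.101 -0.016 -0.995] yaw_y 99.8 F [-2.3 -0.1  6.7] w 0.1
 shift now [ 0.7 -0.3 -0.9]
top shift px 0.14 0.09 q 0.94
t 18.45 p [586.2 126.6  74.6] xaxis [-0.101 -0.016 -0.995] yaw_y 99.8 F [-2.4 -0.1  7. ] w -0.3
 shift now [ 0.7 -0.3 -1. ]
top shift px -0.02 0.07 q 0.91
t 18.5 p [586.2 126.6  74.6] xaxis [-0.101 -0.016 -0.995] yaw_y 99.8 F [-1.4  0.2  6.7] w 0.2
 shift now [ 0.7 -0.3 -1. ]
[ 6.  -6.7]
scene shift px 0.51 0.14 q 0.96
```

View pics/s6c.png

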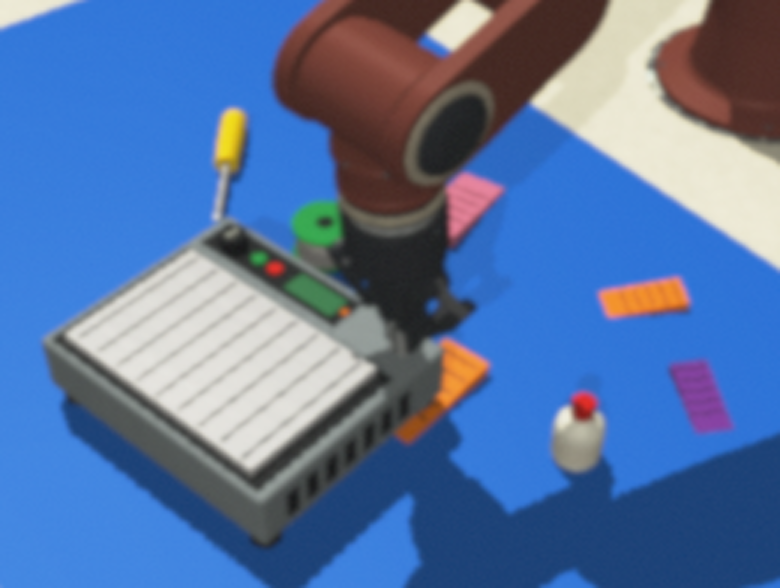

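Request:
step_arm(increments=[{"tx":2.2,"ty":0,"tz":-0.8,"turn":0},{"tx":2.2,"ty":0,"tz":-0.8,"turn":0}])

```text
time: 18.75
tool_pos: [0.5862, 0.1266, 0.0745]
tool_rot: [0.669, -0.063, 0.739, 0.058]
contact_force: [-2.2, -0.2, 8.7]
gripper_width: -0.0
```

```bash
python3 - <<'E'
from h import *
shift("scene",(10,0,130,90),"pics/scene0.png","s7");shift("scene",(140,230,230,305),"pics/scene0.png","s8");shift("scene",(140,230,230,305),"pics/s2.png","s9")
shift("scene",(180,150,210,195),"pics/scene0.png","sa")
go([*frP(5,-7),74])
E
```

```text
scene shift px 0.04 -0.04 q 0.9
scene shift px -0.02 0.47 q 0.95
scene shift px -0.02 0.46 q 0.92
scene shift px -0.06 0.52 q 0.88
t 18.95 p [586.2 126.6  74.5] xaxis [-0.098 -0.015 -0.995] yaw_y 99.8 F [-3.2 -0.1 11. ] w 0.3
 shift now [ 0.6 -0.3 -1. ]
```

```bash
python3 - <<'E'
from h import *
for i in range(3): eyes.grab_frame("top"); s=monitor.state(); print(np.round(s["contact_force"],1),np.round(s["tool_pos"],4))
print(manip.job_done())
E
```

```text
[-2.6  0.1  9.3] [0.5862 0.1266 0.0745]
[-1.5 -0.3  8.5] [0.5862 0.1266 0.0745]
[-2.4  0.3  9.4] [0.5862 0.1265 0.0745]
the job is handed in; nothing more can be done
None
```

The wedge is under the worn near-left foot, and I handed the job in at about 19 s with the fingertips pressing on that corner.

I first pushed the large orange wedge sideways until it lined up with the plate. Then I pushed it thin end first with the slightly opened fingers until it stopped advancing at about 3–4 N. By the wedge's shape that is about 7.5 mm of height under the foot. I then closed the fingers and pressed on the corner.

**Press:** the last readings were 8.5–9.4 N downward, slightly under the 10 N asked for, plus about 2 N sideways. The height held at 74.5 mm.

**Firmness:** between 2.7 N and about 14 N the corner sank only about 0.3–0.4 mm. It sank evenly, with no drop at the 2–3 N where the plate used to rock.

**Plate position:** the top camera showed a shift of about 0.1 px, so the plate stayed put. One scene-camera check showed about 0.5 px, but the untouched screwdriver showed the same, so I take that as image noise.

**Other things:** nothing else looked moved in the last scene picture.

**Not checked or off:**
- I did not probe the other corners; that the plate is level rests on the pictures and on stopping when the wedge met the foot.
- The tool ended up tilted about 6°, because the moves cannot correct tilt.
- The wedge sits about 2 mm off centre under the foot.

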